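# Clamp a leather maul in the V-blocks for nut tightening

### The job

The brass nut on the white-headed maul needs tightening, so set the maul up in the steel holding fixture: lay (do not drop) its round head in the two V-blocks with the nut end sticking out of the open end and slide it along until the head's flat face is against the end stop. Then swing the hinged clamp strap over the head and press it down until the sprung catch snaps over the strap's end. Leave the other loose things on the bench where they are.

Things in the scene. Friction and masses are not known exactly. Their poses are not given: they have to be found in the camera images.
- maul_head (a point): white-headed leather maul lying level on a wooden rest: centre of its straight round head, on the axis, half-way up. Head 50 mm across, 100 mm long, then a slimmer dark handle 28 mm across, 85 mm long, then a brass nut: 200 mm in all. Own x axis runs along the maul from head to nut. Loose, about 0.46 kg, balances about 15 mm from here towards the handle. Axis 50 mm above the bench at the start
- maul_face (a point): centre of the flat end face of the maul's head, on the axis, 50 mm from maul_head, away from the nut
- maul_nut (a point): tip of the maul's brass nut (20 mm across, 15 mm long), on the axis, 150 mm from maul_head
- rest: fixed wooden rest under the maul: board 182 x 90 x 10 mm with two notched supports. Origin on the bench under the maul head's centre, x axis towards the maul's handle. Head support (68 mm wide, 39 mm tall) at x = -47 to -27 mm, handle support (44 mm wide, 44 mm tall) at x = 95 to 115 mm; between them the maul is free to 10 mm above the bench
- vblock: fixed steel holding fixture on a plate 130 x 196 x 8 mm. Origin on the bench under its middle; x along the V grooves from end stop to open end, y towards the strap's hinge. Two 90-degree V-blocks in line, at x = -50 to -25 and 25 to 50 mm, 100 mm wide, 52 mm tall, grooves 80 mm wide at the top; a 50 mm gap between them, open down to the plate
- v_axis (a point): point of the fixture where the centre of the maul's head comes to lie: on the grooves' middle line, 47.4 mm above the bench, same axes as the fixture. The head, seated, has its axis along x here
- stop_face (a point): end stop of the fixture: upright plate 64 mm wide, 62 mm tall, at the closed end of the grooves (x = -50 mm of the fixture), its face looking along +x; this point on the grooves' middle line, 47.4 mm up
- strap (a joint): angle of the clamp strap: 0 = closed, level over the maul's head; 1.57 = straight up; 1.65 to 1.95 at the start, leaning away from the Vs; stop at 2.0. Steel bar 24 mm wide, 8 mm thick, 0.24 kg, rubber pad beneath. Stiff hinge: stays put near upright, falls by its weight below about 1 rad, then must be pressed down to snap under the catch; top face then 82.5 mm above the bench
- strap_hinge (a point): strap's hinge axis, along fixture x, at y = 72 mm, 78.5 mm up; the hinge ears are 39 mm wide in x and reach 86 mm up
- strap_tip (a point): centre of the 8 mm round bar at the strap's free end, 150 mm from the hinge axis (at y = -78 mm, 78.5 mm up when closed)
- catch (a joint): angle of the sprung catch lever (at y = -80 mm of the fixture, 22 mm wide, reaching about 120 mm up) that hooks over the strap's free end: 0 = sprung home, grows as it is pushed away from the Vs, to 0.5. Pressing the strap down with about 5 to 15 N pushes its sloped nose out by about 0.1 rad; it springs back to 0 over the strap's end, 1.5 mm above it
- wrench: loose open-ended wrench, about 160 mm long and flat, lying on the bench; bystander, leave alone
- can: loose round tin of dye, 68 mm across, 85 mm tall, upright; origin under its centre; bystander, leave alone
- puck: loose grooved wooden edge slicker (a disc), 54 mm across, 26 mm tall; origin under its centre; bystander, leave alone
- tapered_maul: loose second maul with a black tapered head, standing upright on its head, 185 mm tall, 54 mm across; origin under its centre; bystander, leave alone
- mallet: loose hide-faced mallet lying flat, about 210 mm long with a cross-wise round head 52 mm across, 90 mm long; bystander, leave alone
- mug: loose white mug, 82 mm across, 95 mm tall; origin under its centre; bystander, leave alone
- bottle: loose green bottle, 66 mm across, 190 mm tall; origin under its centre; bystander, leave alone
There are look-alikes about, which are no part of the job. Of the things like the part that bears maul_head, leave any that is orange or pink; of the rest the larger one is meant.

How it is judged (in metres and radians):
On the way, in this order (a step that is already met when the one before it is completed fails the run):
1. the maul's head lies centred in both V-blocks, nut end out, its flat face against the end stop, while the strap is still open (y of maul_head in the frame of vblock between -0.003 and 0.003 m and z of maul_head in the frame of vblock between 0.0444 and 0.0504 m and angle between the x axis of maul_head and the x axis of vblock, either way round below 0.05 rad and x of maul_face in the frame of vblock between -0.053 and -0.047 m and value of joint strap above 0.5 rad), for 0.2 s.
2. the strap is down on the head and the catch has sprung back over its end (value of joint strap below 0.02 rad and value of joint catch below 0.03 rad), for 0.2 s.
At the end, for the whole second after the job is handed in: Maul head seated in both Vs (centre within 3 mm of the seated line, axis within 0.05 rad), nut end out, flat face within 3 mm of the end stop; strap closed (under 0.02 rad), catch sprung back over its end (under 0.03 rad); maul at rest (all of step 2 and y of maul_head in the frame of vblock between -0.003 and 0.003 m and z of maul_head in the frame of vblock between 0.0444 and 0.0504 m and angle between the x axis of maul_head and the x axis of vblock, either way round below 0.05 rad and x of maul_face in the frame of vblock between -0.053 and -0.047 m and linear speed of maul below 0.02 m/s); the robot touches nothing.
It fails at once if the maul is dropped into the fixture from a height (falls faster than 0.7 m/s there) (distance between maul_head and vblock below 0.12 m and linear speed of maul above 0.7 m/s).
It fails at once if another loose thing on the bench is moved more than 30 mm (distance of any of wrench, can, puck, tapered_maul, mallet, mug, bottle from where it was at the start of the episode above 0.03 m).
It also fails if it takes over 64 s, if anything falls off the work surface, if the arm or the gripper's body presses on something with over 40 N, if the wrist force passes 120 N, or if a joint passes its speed limit or range.

### The arm

A 6-joint arm with a two-finger parallel gripper is mounted at the origin on the work surface. World frame = base frame: x ahead of the robot, y to its left, z up, the work surface at z = 0. Lengths are in mm, angles in rad, forces in N, time in s.
With the tool pointing down it reaches from about 250 to 725 mm from the base axis. Payload 9.7 kg.
Tool frame: the origin (TCP) lies midway between the tips of the shut fingers; the grasp point (between the pads) lies env.pinch_z behind it (env.pinch_z is the distance from the TCP to the grasp point, in mm); z points along the fingers, y is the line along which they close (so a half turn about z gives the same grasp; the last joint's range is limited). The gripper opens to 85 mm and grips with 20 to 120 N. Pads are 22 mm wide; open, the fingers measure 114 mm over their backs; the gripper's body (76 mm by 85 mm) begins 54 mm behind the grasp point. The pads swing forward as they close: fully open they stand 13 mm farther back than shut.
Start: joints at [-1.198, 0.087, 0.176, 1.66, 0, 1.571], TCP at [200.321, -512.219, 196.684] pointing down, gripper open.
Joint ranges: [-3.13, 3.13], [-0.85, 1.81], [-1.15, 1.24], [-2.2, 2.28], [-1.44, 1.52], [-3.14, 3.14]. Speed limits (rad/s): [2.22, 2.22, 2.57, 3.14, 3.14, 3.14].

### API

Orientations are given as a unit quaternion [w, x, y, z].
In Python, from bench import env gives the robot as it stands.
- The arm moves only by the tool send_rows, never from a script. Its argument "moves" is a list that holds one entry, the list of rows, each a list of 6 numbers: the shift along the world's x, y, z in units of 0.06 m (1.0 is 0.06 m), then the turn, a rotation vector about the world's x, y, z in units of 4 degrees (1.0 is 4 degrees). In form: [[[x, y, z, ax, ay, az], ...]]. A call has 1 to 12 rows; each row shifts and turns the commanded pose from where the row before left it; what a row does not reach is not made up. A row lasts 1/8 s, in which the tool goes at most 62.5 mm and 10.7 degrees, less where a joint would pass 70% of its speed; a pose out of reach is approached as far as the arm can. A call with a number of a shift or a turn outside -1 to 1 is refused whole. A call with a gripper value outside its range is refused whole. "hand" is the opening, from 0 (shut) to 1 (fully open), set as the call begins (left out, the last holds). The fingers move at their own pace and stop on an object; "squeeze" is the grip in N (left out, the last holds). Time passes only in rows, so rows that do not move let the fingers close. It gives the time, the measured TCP pose, the force, the opening and the grip force at its end, in the units of the state.
- env.get_obs(): the state, without advancing time (a new reading comes with each control period).
- env.camera(name): name is "scene" or "top"; returns (picture, depth): 400x640x3 uint8, red, green, blue; 400x640 float32, mm along the optical axis (not along the pixel's ray), 0 where there is no reading.
- env.calibration(name): a dict with "camera_matrix" (3x3 intrinsics, pixels), "pose" (4x4, takes a point from camera to world coordinates). Camera axes: x right, y up, looking along -z (the intrinsics and any distortion apply to the point x, -y, -z); pixel columns grow to the right and rows downward; lengths in mm; the calibration is good to about 2 mm. A picture is of the moment at which its call begins. calibration takes no time and is no camera call.
- env.finish_job(): hands the job in; it is judged then, once.
The state is a dict: "t": time; "joints": joint angles; "joint_vel": joint speeds; "joint_efforts": joint torques, N m; "tcp_pos": TCP position; "orientation": TCP orientation; "force": force on the tool from outside, world axes, zero at the start; "ft_torque": the same for the moment, N m; "finger_gap": finger opening in mm; "grip_force": force on a finger pad.
Only numpy, scipy, OpenCV 4.12 (cv2) and the standard library are available. Lean on these libraries where they do the work, as an engineer would, in place of code of your own. Each camera call takes 0.05 s, during which the arm holds its last target. There are 200 camera calls.

## Working session

There is one attempt and no reset: what is moved stays moved. The work goes in short steps, Python scripts to look and compute and a tool call to move; the robot and the scene stay as the last step left them, time stands still between calls to the robot, and variables do not carry over. Pictures are saved under pics/ and viewed, at most 10 in all, crops included, and the job is handed in when it is done.

Besides the shell and the picture viewer there is one more tool, called after ">>>" as name([rows], argument=value, ...), one row to a line, values as JSON. send_rows: Moves the arm, as the interface text tells. Shifts and turns lie within -1 to 1; 1 stands for 0.06 m of shift or 4 degrees of turn. Its arguments: {"type":"object","properties":{"moves":{"type":"array","items":{"type":"array","items":{"type":"array","items":{"type":"number"}}}},"hand":{"type":"number"},"squeeze":{"type":"number"}},"required":["moves"]}

```bash
mkdir -p pics; ls
cat > h.py <<'E'
import numpy as np, cv2
from bench import env
def grab(n):
    p,d=env.camera(n); np.savez(f'{n}.npz',p=p,d=d); return p,d
def load(n):
    z=np.load(f'{n}.npz'); return z['p'],z['d']
def cloud(n,d):
    c=env.calibration(n);K=c['camera_matrix'];T=c['pose']
    v,u=np.mgrid[:d.shape[0],:d.shape[1]]
    P=np.stack([(u-K[0,2])/K[0,0]*d,-(v-K[1,2])/K[1,1]*d,-d],-1)
    return P@T[:3,:3].T+T[:3,3]
def ray(n,u,v,z):
    c=env.calibration(n);K=c['camera_matrix'];T=c['pose']
    r=T[:3,:3]@np.array([(u-K[0,2])/K[0,0],-(v-K[1,2])/K[1,1],-1]);o=T[:3,3]
    return o+r*(z-o[2])/r[2]
E
python3 - <<'E'
from h import *
for n in('scene','top'):
    p,d=grab(n); cv2.imwrite(f'pics/{n}0.png',p[...,::-1]); c=env.calibration(n); print(n,c)
print(env.get_obs(),env.pinch_z)
E
```

```text
pics
scene {'camera_matrix': array([[443.81565312,   0.        , 316.31590196],
       [  0.        , 443.81565312, 203.68775602],
       [  0.        ,   0.        ,   1.        ]]), 'pose': array([[ 3.58619726e-01, -7.71104233e-01,  5.26108500e-01,
         1.19131958e+03],
       [ 9.33339142e-01,  3.06111518e-01, -1.87546753e-01,
        -2.31195219e+02],
       [-1.64297765e-02,  5.58295621e-01,  8.29479392e-01,
         1.12585415e+03],
       [ 0.00000000e+00,  0.00000000e+00,  0.00000000e+00,
         1.00000000e+00]])}
top {'camera_matrix': array([[382.86971231,   0.        , 321.78169777],
       [  0.        , 382.86971231, 200.49449116],
       [  0.        ,   0.        ,   1.        ]]), 'pose': array([[-2.80878535e-03,  9.82049687e-01, -1.88601495e-01,
         3.11578345e+02],
       [-9.99395308e-01,  3.77975135e-03,  3.45648931e-02,
         1.28268574e+01],
       [ 3.46573092e-02,  1.88584535e-01,  9.81445232e-01,
         1.10823577e+03],
       [ 0.00000000e+00,  0.00000000e+00,  0.00000000e+00,
         1.00000000e+00]])}
{'t': 0.1, 'joints': array([-1.19798634e+00,  8.74119870e-02,  1.75246888e-01,  1.65980101e+00,
       -2.03481432e-05,  1.57081032e+00]), 'joint_vel': array([-0.00137864, -0.00068996,  0.00357304, -0.0006509 ,  0.00042515,
        0.00149477]), 'joint_efforts': array([ 9.22347572e-04, -5.21560979e+01,  4.65652549e+01,  1.60489487e-02,
        7.86962278e-05,  9.77404568e-06]), 'tcp_pos': array([ 200.23718376, -512.00323449,  196.06738745]), 'orientation': array([-5.72874413e-04,  9.82677964e-01,  1.85320471e-01, -1.18398509e-04]), 'force': array([-0.26855534, -0.09568145,  0.33237395]), 'ft_torque': array([0.00833696, 0.04050377, 0.08395169]), 'grip_force': 0.0, 'finger_gap': 85.07138202818996} 18.700000000000003
```

View pics/scene0.png

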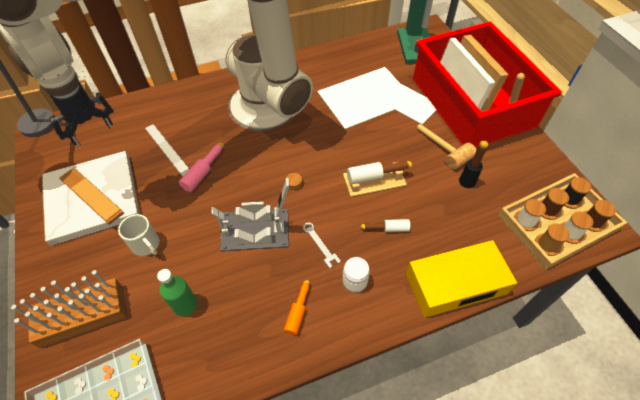

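View pics/top0.png

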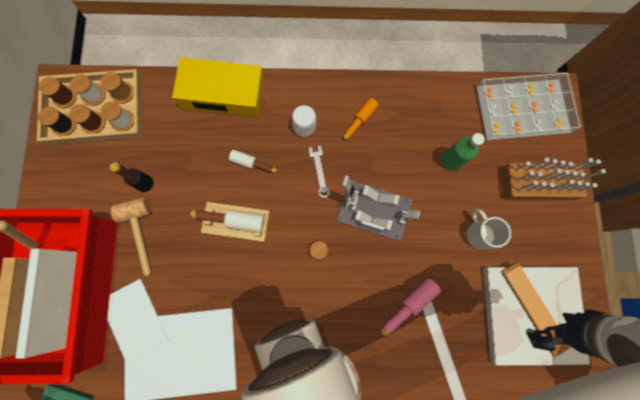

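The large white maul lies on the rest, with its head at about top (243,221) and scene (366,174). Look-alikes: the small white one at top (242,158), orange at (362,115), and pink at (415,300). The fixture is at top (377,208), scene (255,225). Next I'll take a close crop of the maul and the fixture.

Run:
```python
from h import *
p,_=load('top');q,_=load('scene')
def cr(p,u,v,w,h,s): return cv2.resize(p[v:v+h,u:u+w],None,fx=s,fy=s,interpolation=cv2.INTER_CUBIC)
a=cr(p,325,165,100,75,4);b=cr(q,205,165,100,93,4);c=cr(p,185,190,100,60,4);e=cr(q,335,150,100,50,4)
L=np.vstack([a,c,])[:572];R=np.vstack([b,e])[:572]
h=min(len(L),len(R)); cv2.imwrite('pics/crop1.png',np.hstack([L[:h],R[:h]])[...,::-1])
```

```text
(no output)
```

View pics/crop1.png

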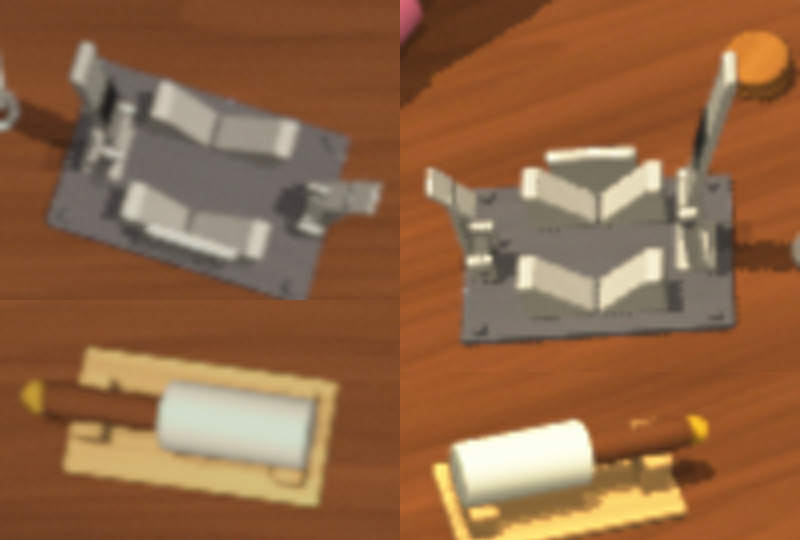

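The crop shows the large white maul on its rest, with the nut towards the left (+y). On the fixture, the end stop is on the robot's side, the strap hinge on the +y side and the catch on the -y side. Measuring both now.

```bash
cat > m.py <<'E'
from h import *
def msk(p,f,box):
    hsv=cv2.cvtColor(p,cv2.COLOR_RGB2HSV).astype(int); m=f(hsv[...,0],hsv[...,1],hsv[...,2])
    b=np.zeros(m.shape,bool);u,v,w,h=box;b[v:v+h,u:u+w]=1; m=(m&b).astype(np.uint8)
    n,l,s,_=cv2.connectedComponentsWithStats(m); return l==1+np.argmax(s[1:,4])
def rect(X):
    (c,(w,h),a)=cv2.minAreaRect(X.astype(np.float32)); return np.round(c,1),np.round([w,h],1),round(a,1)
E
python3 - <<'E'
from m import *
for n,bm,bf in(('top',(190,195,85,50),(325,165,105,80)),('scene',(335,155,85,40),(205,170,90,90))):
    p,d=load(n);C=cloud(n,d)
    m=msk(p,lambda h,s,v:(s<60)&(v>140),bm); v,u=np.nonzero(m)
    X=np.array([ray(n,a,b,50)[:2] for a,b in zip(u,v)]); P=C[m]
    print(n,'head sil@50',rect(X),len(X),'z',np.percentile(P[:,2],[1,50,99]).round(1))
    T=P[P[:,2]>60]; print(' cloud',rect(T[:,:2]))
    m=msk(p,lambda h,s,v:(h>15)&(h<35)&(s>150)&(v>120),(185,205,20,25) if n=='top' else (400,155,20,25))
    print(' nut',C[m].mean(0).round(1),m.sum())
    m=msk(p,lambda h,s,v:(s<90),bf); P=C[m]
    for lo,hi in((4,12),(45,56),(57,66),(90,250)):
        q=P[(P[:,2]>lo)&(P[:,2]<hi)]; print(' fix',lo,hi,len(q),rect(q[:,:2]) if len(q)>3 else '', q.mean(0).round(1) if len(q) else '',q[:,2].max().round(1) if len(q) else '')
    for lo,hi in((45,56),(66,130),(100,250)):
        q=P[(P[:,2]>lo)&(P[:,2]<hi)]
        if lo==66: [print('  z',z,P[(abs(P[:,2]-z)<5)].mean(0).round(0)) for z in range(70,240,20) if (abs(P[:,2]-z)<5).any()]
E
```

```text
top head sil@50 (array([457.5, 193. ]), array([105.8,  47.1]), 81.9) 636 z [55.  72.2 78.3]
 cloud (array([413. , 114.1]), array([276.6,  74.7]), 60.1)
 nut [476.3 331.7  52.4] 43
 fix 4 12 1600 (array([ 491.1, -195.3]), array([228.8, 130.4]), 72.4) [ 491.4 -182.6    8.7] 12.0
 fix 45 56 259 (array([ 488.7, -183.2]), array([169.5, 111.4]), 72.1) [ 490.8 -179.2   51.1] 55.9
 fix 57 66 77 (array([ 460.2, -176.2]), array([168.4,  47.2]), 76.5) [ 447.  -165.9   62.1] 65.7
 fix 90 250 267 (array([ 497.4, -172.6]), array([218.1,  25.2]), 71.8) [ 505.3 -145.4  152.8] 230.9
  z 70 [ 454. -181.   68.]
  z 90 [ 494. -179.   89.]
  z 110 [ 480. -229.  110.]
  z 130 [ 518. -100.  132.]
  z 150 [519. -96. 149.]
  z 170 [523. -91. 169.]
  z 190 [522. -83. 190.]
  z 210 [525. -79. 210.]
  z 230 [531. -73. 228.]
scene head sil@50 (array([455.2, 194.1]), array([108.5,  57. ]), 81.9) 493 z [43.6 69.3 77.6]
 cloud (array([796.4, -30.9]), array([ 99.6, 880. ]), 56.7)
 nut [499.8 314.1  86.5] 29
 fix 4 12 1370 (array([ 496.7, -178.9]), array([195.4, 131.7]), 72.2) [ 507.1 -182.4    7.7] 12.0
 fix 45 56 257 (array([ 493.1, -184. ]), array([170.4, 105.7]), 72.0) [ 492.2 -174.9   50.2] 55.7
 fix 57 66 72 (array([ 474.8, -176.6]), array([167.2,  73.7]), 68.6) [ 459.1 -166.5   61. ] 65.2
 fix 90 250 237 (array([ 498.3, -172.8]), array([215.6,  25.3]), 71.7) [ 512.8 -141.9  151.4] 229.7
  z 70 [ 490. -189.   69.]
  z 90 [ 498. -185.   89.]
  z 110 [ 485. -227.  110.]
  z 130 [ 531. -102.  129.]
  z 150 [534. -96. 149.]
  z 170 [530. -91. 170.]
  z 190 [531. -85. 189.]
  z 210 [536. -79. 210.]
  z 230 [529. -73. 227.]
```

Run:
```python
from m import *
def loc(P,c,yaw):
    a=np.radians(yaw);R=np.array([[np.cos(a),np.sin(a)],[-np.sin(a),np.cos(a)]]); return np.c_[(P[:,:2]-c)@R.T,P[:,2]]
pc=lambda a:np.percentile(a,[1,5,50,95,99]).round(1) if len(a) else ''
for n,bm,bf in(('top',(190,195,85,50),(325,165,105,80)),('scene',(335,155,85,40),(205,170,90,90))):
    p,d=load(n);C=cloud(n,d)
    m=msk(p,lambda h,s,v:(s<60)&(v>140),bm); L=loc(C[m],[456,192],82)
    k=(L[:,2]>66)&(abs(L[:,0])<60)&(abs(L[:,1])<40); L=L[k]
    print(n,'head x',pc(L[:,0]),'y',pc(L[:,1]))
    for x0 in(-40,-20,0,20,40):
        q=L[abs(L[:,0]-x0)<10]; A=np.c_[q[:,1]*2,np.ones(len(q))]; # circle r=25: y^2 fit
        f=np.polyfit(q[:,1],q[:,2],2); print('  crest y',x0,(-f[1]/2/f[0]).round(1),'z',np.polyval(f,-f[1]/2/f[0]).round(1))
    b=np.zeros(d.shape,bool);u,v,w,h=bf;b[v:v+h,u:u+w]=1
    hsv=cv2.cvtColor(p,cv2.COLOR_RGB2HSV); b&=hsv[...,1]<110
    L=loc(C[b],[496.7,-178.9],-18)
    k=(abs(L[:,2]-8)<4);q=L[k];print(' plate x',pc(q[:,0][abs(q[:,1])<95]),'y',pc(q[:,1][abs(q[:,0])<60]))
    k=(abs(L[:,2]-51.5)<3)&(abs(abs(L[:,1])-45)<10);q=L[k]
    for s in(-1,1):
        for t in(-1,1):
            r=q[(q[:,0]*s>0)&(q[:,1]*t>0)]; print('  top',s,t,len(r),r[:,:2].mean(0).round(1),np.abs(r[:,1]).max().round(1) if len(r) else '')
    # groove bottom: walls fit
    for s in(-1,1):
        a=[]
        for t in(-1,1):
            r=L[(abs(L[:,0]*s-37.5)<9)&(L[:,1]*t>8)&(L[:,1]*t<36)&(L[:,2]>15)&(L[:,2]<50)]; a.append(np.median(r[:,2]-t*r[:,1]) if len(r)>3 else np.nan)
        print('  V',s,'ymid',((a[0]-a[1])/2).round(1),'zbot',(np.mean(a)).round(1))
    k=(L[:,2]>57)&(L[:,2]<70)&(abs(L[:,1])<35);q=L[k];print(' stop',len(q),pc(q[:,0]),pc(q[:,1]),pc(q[:,2]))
    k=(L[:,2]>100)&(L[:,1]>60);q=L[k];print(' strap x',q[:,0].mean(),'y at z',[(z,q[abs(q[:,2]-z)<8,1].mean().round(1)) for z in(110,150,190,220)],q[:,2].max())
    k=(L[:,2]>80)&(L[:,1]<-50);q=L[k];print(' catch x',q[:,0].mean(),'y',pc(q[:,1]),q[:,2].max())
```

```text
top head x [-50.4 -46.7  -2.1  42.8  47.4] y [-20.3 -18.    0.2  16.7  19.5]
  crest y -40 -0.6 z 75.8
  crest y -20 -1.6 z 75.6
  crest y 0 -0.9 z 75.2
  crest y 20 -0.9 z 75.2
  crest y 40 -0.6 z 75.5
 plate x [-64.9 -62.   -4.2  60.3  64. ] y [-96.8 -90.5  -4.3  91.7 146.5]
  top -1 -1 40 [-37.4 -43.7] 50.6
  top -1 1 42 [-38.3  42.1] 49.4
  top 1 -1 41 [ 36.4 -42.5] 50.5
  top 1 1 41 [36.5 42.1] 49.6
  V -1 ymid -0.8 zbot 12.6
  V 1 ymid -0.7 zbot 13.1
 stop 75 [-58.7 -58.4 -54.7 -50.6 -50.1] [-32.2 -29.5  -0.2  27.8  30.8] [57.3 57.7 62.8 66.2 66.5]
 strap x -21.846501583931804 y at z [(110, np.float64(76.6)), (150, np.float64(86.0)), (190, np.float64(98.5)), (220, np.float64(109.5))] 1108.235774484743
 catch x 0.004591099913553602 y [-102.3 -101.   -89.7  -79.   -77.6] 121.64808416012932
scene head x [-49.6 -46.3  -1.3  43.2  46.8] y [-22.2 -18.3  -5.4  11.9  13.8]
  crest y -40 -1.3 z 73.8
  crest y -20 -2.0 z 73.8
  crest y 0 0.4 z 74.4
  crest y 20 -1.9 z 74.2
  crest y 40 -1.7 z 73.8
 plate x [-61.3 -51.    8.6  62.3  64.9] y [-95.3 -86.7  -0.7  92.3  96.3]
  top -1 -1 30 [-37.  -42.3] 48.8
  top -1 1 31 [-38.2  43.5] 50.3
  top 1 -1 32 [ 37.4 -42. ] 47.8
  top 1 1 36 [37.3 44.2] 50.8
  V -1 ymid 0.2 zbot 11.4
  V 1 ymid 0.7 zbot 11.2
 stop 62 [-59.1 -57.9 -53.5 -49.7 -49.2] [-30.6 -27.3  -3.8  27.6  30.6] [57.1 57.6 61.6 65.2 66.3]
 strap x 52.50446987323773 y at z [(110, np.float64(78.8)), (150, np.float64(88.6)), (190, np.float64(100.9)), (220, np.float64(110.2))] 1125.8541536127045
 catch x 1.7757292843855579 y [-101.2 -100.1  -89.1  -77.5  -77. ] 122.17434151163525
```

The two views agree:
- **Fixture:** centre about (496.5, -179), yaw -18°. The block tops, stop and groove middle line all match the given sizes.
- **Maul head:** centre about (456.8, 190.4), yaw 82°, crest at 75 mm as it should be.

The wrist has to turn +240° to stay within the joint 6 range.

>>> send_rows([
  [[0.071,0.196,0.04,0,0,1],[0.071,0.196,0.04,0,0,1],[0.071,0.196,0.04,0,0,1],[0.071,0.196,0.04,0,0,1],[0.071,0.196,0.04,0,0,1],[0.071,0.196,0.04,0,0,1],[0.071,0.196,0.04,0,0,1],[0.071,0.196,0.04,0,0,1],[0.071,0.196,0.04,0,0,1],[0.071,0.196,0.04,0,0,1],[0.071,0.196,0.04,0,0,1],[0.071,0.196,0.04,0,0,1]],
], hand=1, squeeze=60)

```text
t: 1.6
tcp_pos: [251.5, -370.6, 225.3]
orientation: [-0.0, 0.822, 0.57, 0.0]
force: [-0.2, -0.5, 0.1]
finger_gap: 85.6
grip_force: 0.0
```

>>> send_rows([
  [[0.071,0.196,0,0,0,1],[0.071,0.196,0,0,0,1],[0.071,0.196,0,0,0,1],[0.071,0.196,0,0,0,1],[0.071,0.196,0,0,0,1],[0.071,0.196,0,0,0,1],[0.071,0.196,0,0,0,1],[0.071,0.196,0,0,0,1],[0.071,0.196,0,0,0,1],[0.071,0.196,0,0,0,1],[0.071,0.196,0,0,0,1],[0.071,0.196,0,0,0,1]],
])

```text
t: 3.1
tcp_pos: [302.6, -229.5, 225.3]
orientation: [-0.0, 0.519, 0.855, 0.0]
force: [-0.2, -0.4, 0.4]
finger_gap: 85.6
grip_force: 0.0
```

```bash
python3 -c "
from h import *
o=env.get_obs();print(o['t'],o['joints'].round(2),o['tcp_pos'].round(1),o['orientation'].round(4))"
```

```text
3.1 [-0.65 -0.3  -0.12  1.75  0.    0.44] [ 302.6 -229.5  225.3] [-2.000e-04  5.188e-01  8.549e-01  0.000e+00]
```

>>> send_rows([
  [[0.071,0.196,0,0,0,1],[0.071,0.196,0,0,0,1],[0.071,0.196,0,0,0,1],[0.071,0.196,0,0,0,1],[0.071,0.196,0,0,0,1],[0.071,0.196,0,0,0,1],[0.071,0.196,0,0,0,1],[0.071,0.196,0,0,0,1],[0.071,0.196,0,0,0,1],[0.071,0.196,0,0,0,1],[0.071,0.196,0,0,0,1],[0.071,0.196,0,0,0,1]],
])

```text
t: 4.6
tcp_pos: [354.0, -88.1, 225.5]
orientation: [0.0, 0.125, 0.992, -0.0]
force: [0.2, -0.3, 0.4]
finger_gap: 85.3
grip_force: 0.0
```

>>> send_rows([
  [[0.071,0.196,0,0,0,1],[0.071,0.196,0,0,0,1],[0.071,0.196,0,0,0,1],[0.071,0.196,0,0,0,1],[0.071,0.196,0,0,0,1],[0.071,0.196,0,0,0,1],[0.071,0.196,0,0,0,1],[0.071,0.196,0,0,0,1],[0.071,0.196,0,0,0,1],[0.071,0.196,0,0,0,1],[0.071,0.196,0,0,0,1],[0.071,0.196,0,0,0,1]],
])

```text
t: 6.1
tcp_pos: [405.0, 53.1, 225.5]
orientation: [-0.0, -0.289, 0.957, -0.0]
force: [0.0, -0.4, 0.2]
finger_gap: 85.6
grip_force: 0.0
```

>>> send_rows([
  [[0.071,0.196,-0.11,0,0,1],[0.071,0.196,-0.11,0,0,1],[0.071,0.196,-0.11,0,0,1],[0.071,0.196,-0.11,0,0,1],[0.071,0.196,-0.11,0,0,1],[0.071,0.196,-0.11,0,0,1],[0.071,0.196,-0.11,0,0,1],[0.071,0.196,-0.11,0,0,1],[0.071,0.196,-0.11,0,0,1],[0.071,0.196,-0.11,0,0,1],[0.071,0.196,-0.11,0,0,1],[0.071,0.196,-0.11,0,0,1]],
])

```text
t: 7.6
tcp_pos: [456.0, 194.3, 145.9]
orientation: [-0.0, -0.654, 0.757, 0.0]
force: [0.8, 0.3, -0.6]
finger_gap: 85.2
grip_force: 0.0
```

```bash
python3 -c "
from h import *
from scipy.spatial.transform import Rotation as R
o=env.get_obs();q=o['orientation'];y=R.from_quat(q[[1,2,3,0]]).as_matrix()[:,1];print(o['t'],o['joints'].round(2),o['tcp_pos'].round(1),np.degrees(np.arctan2(y[1],y[0])))"
```

```text
7.6 [ 0.4  -0.06 -0.07  1.56  0.   -1.02] [456.  194.3 145.9] 171.62431881269828
```

>>> send_rows([
  [[0.02,-0.015,-0.4,0,0,0.1],[0,0,-0.4,0,0,0],[0,0,-0.4,0,0,0],[0,0,-0.4,0,0,0],[0,0,-0.2,0,0,0],[0,0,-0.13,0,0,0],[0,0,0,0,0,0]],
])

```text
t: 8.48
tcp_pos: [457.1, 192.6, 30.5]
orientation: [-0.0, -0.655, 0.756, 0.0]
force: [-0.7, 0.4, 0.4]
finger_gap: 85.7
grip_force: 0.0
```

>>> send_rows([
  [[0,0,0,0,0,0],[0,0,0,0,0,0],[0,0,0,0,0,0],[0,0,0,0,0,0],[0,0,0,0,0,0],[0,0,0,0,0,0]],
], hand=0, squeeze=60)

```text
t: 9.22
tcp_pos: [456.6, 192.8, 32.4]
orientation: [0.0, -0.655, 0.756, 0.0]
force: [-9.7, -1.1, 17.8]
finger_gap: 29.2
grip_force: 44.5
```

The gap of 29 mm is not the 50 mm head, so I'll look.

Run:
```python
from h import *
p,_=grab('top');q,_=grab('scene')
def cr(p,u,v,w,h,s): return cv2.resize(p[v:v+h,u:u+w],None,fx=s,fy=s,interpolation=cv2.INTER_CUBIC)
cv2.imwrite('pics/g1.png',np.hstack([cr(p,180,170,130,100,3),cr(q,320,110,130,100,3)])[...,::-1])
o=env.get_obs();print(o)
```

```text
{'t': 9.325, 'joints': array([ 3.98814228e-01, -4.25463098e-02, -2.73162007e-01,  1.33982146e+00,
        1.06391944e-03, -1.02850595e+00]), 'joint_vel': array([-0.00026177, -0.0012468 , -0.0008205 , -0.00152151,  0.00272832,
       -0.00038752]), 'joint_efforts': array([-1.40013769e+00, -3.64002943e+01,  4.27540648e+01, -4.07573640e+00,
       -8.19652006e-01,  1.12630925e-02]), 'tcp_pos': array([456.58826983, 192.77354103,  32.37859199]), 'orientation': array([ 3.35489856e-04, -6.54605039e-01,  7.55970851e-01,  4.50198472e-04]), 'force': array([-9.22547579, -1.28555161, 16.50210049]), 'ft_torque': array([-0.23308567,  2.12181013,  0.01976562]), 'grip_force': 44.53101933002472, 'finger_gap': 29.03149031159838}
```

View pics/g1.png

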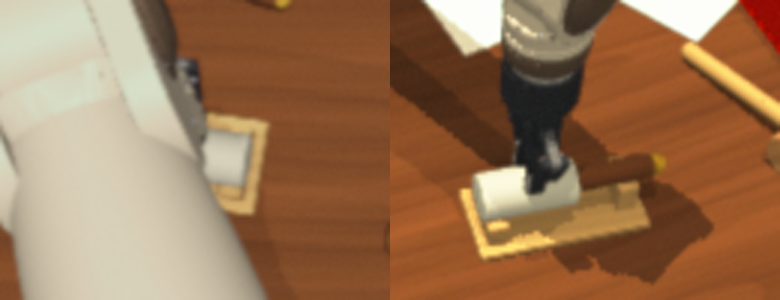

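Run:
```python
from m import *
def proj(n,X):
    c=env.calibration(n);K=c['camera_matrix'];T=c['pose'];y=T[:3,:3].T@(np.array(X)-T[:3,3]);return (K[0,0]*y[0]/-y[2]+K[0,2],-K[1,1]*y[1]/-y[2]+K[1,2])
print('tip expected px',proj('scene',[471,193,32]),proj('scene',[471,193,70]),proj('scene',[457,190,75]))
p,d=load('scene');C=cloud('scene',d)
hsv=cv2.cvtColor(p,cv2.COLOR_RGB2HSV)
for v in range(140,185,3): print(v,[(u,*C[v,u].astype(int),int(hsv[v,u,2])) for u in(366,370,374)])
m=msk(p,lambda h,s,v:(s<60)&(v>140),(335,155,85,40));X=np.array([ray('scene',a,b,50)[:2] for b,a in np.argwhere(m)]);print(rect(X))
```

```text
tip expected px (np.float64(366.86598785098084), np.float64(179.44794530117926)) (np.float64(367.8524452132619), np.float64(171.81888655328981)) (np.float64(365.12672060430975), np.float64(167.67681543496542))
140 [(366, np.int64(482), np.int64(167), np.int64(233), 31), (370, np.int64(489), np.int64(176), np.int64(236), 33), (374, np.int64(490), np.int64(187), np.int64(233), 32)]
143 [(366, np.int64(484), np.int64(167), np.int64(223), 31), (370, np.int64(487), np.int64(178), np.int64(222), 31), (374, np.int64(491), np.int64(188), np.int64(222), 31)]
146 [(366, np.int64(486), np.int64(167), np.int64(213), 31), (370, np.int64(488), np.int64(178), np.int64(211), 33), (374, np.int64(494), np.int64(187), np.int64(213), 30)]
149 [(366, np.int64(485), np.int64(169), np.int64(200), 33), (370, np.int64(490), np.int64(178), np.int64(200), 32), (374, np.int64(493), np.int64(189), np.int64(199), 30)]
152 [(366, np.int64(469), np.int64(179), np.int64(165), 33), (370, np.int64(489), np.int64(180), np.int64(185), 32), (374, np.int64(491), np.int64(192), np.int64(183), 34)]
155 [(366, np.int64(476),
[... 1056 characters left out ...]
 np.int64(72), 76), (370, np.int64(481), np.int64(194), np.int64(76), 56), (374, np.int64(480), np.int64(208), np.int64(68), 173)]
176 [(366, np.int64(475), np.int64(185), np.int64(58), 174), (370, np.int64(475), np.int64(199), np.int64(52), 164), (374, np.int64(483), np.int64(209), np.int64(56), 160)]
179 [(366, np.int64(482), np.int64(183), np.int64(53), 156), (370, np.int64(477), np.int64(199), np.int64(39), 143), (374, np.int64(463), np.int64(222), np.int64(10), 137)]
182 [(366, np.int64(463), np.int64(195), np.int64(7), 137), (370, np.int64(466), np.int64(207), np.int64(6), 136), (374, np.int64(476), np.int64(216), np.int64(13), 138)]
(array([456. , 192.4]), array([104.6,  56.9]), 80.0)
```

The fingertips show at about z=70, pinching the crest, though the TCP is reported at 32. I'll open, lift, and measure the tips against the reported TCP.

>>> send_rows([
  [[0,0,0,0,0,0],[0,0,0,0,0,0],[0,0,0.3,0,0,0],[0,0,0.6,0,0,0],[0,0,0.6,0,0,0],[0,0,0.5,0,0,0],[0,0,0,0,0,0]],
], hand=1)

```text
t: 10.2
tcp_pos: [458.3, 193.0, 153.9]
orientation: [0.002, -0.654, 0.756, -0.001]
force: [1.2, -0.6, -0.2]
finger_gap: 85.4
grip_force: 0.0
```

Run:
```python
from m import *
p,d=grab('scene');C=cloud('scene',d);o=env.get_obs();print(o['tcp_pos'].round(1),o['finger_gap'])
hsv=cv2.cvtColor(p,cv2.COLOR_RGB2HSV)
k=(hsv[...,2]<70)&(abs(C[...,0]-457)<70)&(abs(C[...,1]-193)<40)&(C[...,2]>70)&(C[...,2]<400)
P=C[k]
for z in range(70,260,10):
    q=P[abs(P[:,2]-z)<5]
    if len(q): print(z,len(q),q.min(0).astype(int),q.max(0).astype(int))
m=msk(p,lambda h,s,v:(s<60)&(v>140),(335,155,85,40));X=np.array([ray('scene',a,b,50)[:2] for b,a in np.argwhere(m)]);print(rect(X))
cv2.imwrite('pics/g2.png',cv2.resize(p[90:210,310:450],None,fx=4,fy=4,interpolation=2)[...,::-1])
```

```text
[457.7 192.7 152.1] 85.59362418305838
200 4 [414 192 202] [415 207 203]
210 18 [410 180 205] [513 206 214]
220 27 [413 178 215] [516 200 224]
230 15 [413 179 225] [514 199 234]
240 15 [409 174 235] [512 198 244]
250 18 [418 170 247] [524 195 254]
(array([455.4, 192.6]), array([105.4,  57.6]), 81.8)
```

View pics/g2.png

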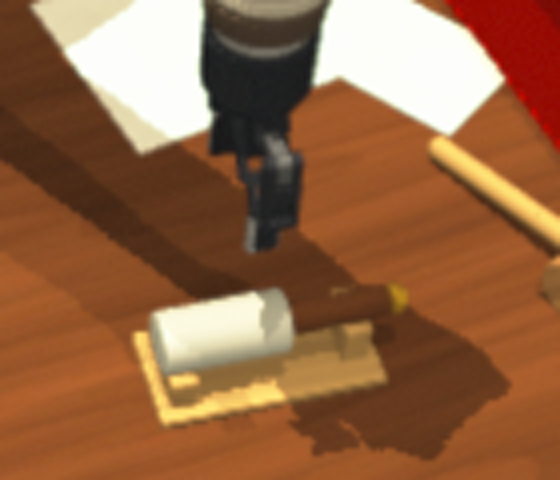

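Run:
```python
from m import *
for n in('scene','top'):
    if n=='top': p,d=grab(n)
    else: p,d=load(n)
    C=cloud(n,d)
    k=(abs(C[...,0]-457)<70)&(abs(C[...,1]-193)<60)&(C[...,2]>95)&(C[...,2]<300)
    P=C[k];V=cv2.cvtColor(p,cv2.COLOR_RGB2HSV)[...,2][k]; print(n,len(P))
    for z in range(100,260,8):
        q=P[abs(P[:,2]-z)<4]
        for s in(-1,1):
            r=q[(q[:,0]-457)*s>0]
            if len(r): print(z,s,len(r),r.min(0).astype(int),r.max(0).astype(int),V[abs(P[:,2]-z)<4].max())
```

```text
scene 345
204 -1 11 [410 192 202] [418 207 207] 111
204 1 3 [497 177 204] [506 180 205] 111
212 -1 11 [412 188 208] [418 206 215] 111
212 1 14 [498 176 208] [514 193 215] 111
220 -1 13 [409 189 216] [417 200 223] 116
220 1 18 [503 175 216] [516 192 223] 116
228 -1 7 [407 190 225] [416 199 230] 163
228 1 10 [502 176 224] [514 189 231] 163
236 -1 11 [409 189 232] [416 198 239] 121
236 1 3 [501 175 234] [506 177 237] 121
244 -1 7 [408 188 240] [417 198 245] 173
244 1 5 [498 173 240] [524 177 247] 173
252 -1 2 [408 188 249] [418 189 251] 90
252 1 18 [497 170 249] [524 195 255] 90
top 99
212 1 5 [499 175 208] [510 178 215] 110
220 1 2 [499 174 217] [502 176 221] 93
228 1 3 [500 175 225] [504 175 229] 86
244 1 5 [503 172 242] [517 177 247] 79
252 1 29 [503 169 248] [525 186 255] 91
```

Open tips are at z≈202 while the reported TCP is 152, so the real tips sit about 36 mm above the reported TCP. The xy position agrees. I'll grip at a TCP z of about -8, checking the force as I go down.

>>> send_rows([
  [[0,0.03,-0.5,0,0,0],[0,0,-0.6,0,0,0],[0,0,-0.6,0,0,0],[0,0,-0.4,0,0,0],[0,0,-0.25,0,0,0],[0,0,-0.2,0,0,0],[0,0,-0.12,0,0,0],[0,0,0,0,0,0]],
])

```text
t: 11.3
tcp_pos: [457.1, 194.3, -9.8]
orientation: [-0.0, -0.654, 0.756, 0.0]
force: [-0.5, -0.1, 0.6]
finger_gap: 85.2
grip_force: 0.0
```

>>> send_rows([
  [[0,0,0,0,0,0],[0,0,0,0,0,0],[0,0,0,0,0,0],[0,0,0,0,0,0],[0,0,0,0,0,0],[0,0,0,0,0,0]],
], hand=0, squeeze=60)

```text
t: 12.05
tcp_pos: [456.6, 194.6, -8.8]
orientation: [0.0, -0.655, 0.756, 0.001]
force: [-5.8, 0.7, 8.5]
finger_gap: 48.7
grip_force: 61.3
```

Held nearly at the equator, but with some wedge force. I'll regrip 6 mm lower for a secure hold.

>>> send_rows([
  [[0,0,0,0,0,0],[0,0,0,0,0,0],[0,0,-0.1,0,0,0],[0,0,0,0,0,0]],
], hand=1)

```text
t: 12.55
tcp_pos: [456.7, 194.1, -16.5]
orientation: [-0.001, -0.654, 0.756, 0.0]
force: [-0.8, -0.7, 0.3]
finger_gap: 85.1
grip_force: 0.0
```

>>> send_rows([
  [[0,0,0,0,0,0],[0,0,0,0,0,0],[0,0,0,0,0,0],[0,0,0,0,0,0],[0,0,0,0,0,0],[0,0,0,0,0,0]],
], hand=0)

```text
t: 13.3
tcp_pos: [456.5, 194.4, -15.4]
orientation: [-0.0, -0.655, 0.756, 0.0]
force: [-4.3, 0.4, 6.1]
finger_gap: 48.8
grip_force: 61.4
```

>>> send_rows([
  [[0,0,0.1,0,0,0],[0,0,0.3,0,0,0],[0,0,0.5,0,0,0],[0,0,0.6,0,0,0],[0,0,0.6,0,0,-0.5],[0,0,0.6,0,0,-1],[0,0,0.6,0,0,-1],[0,0,0.4,0,0,-1],[0,-0.1,0.2,0,0,-1],[0,-0.2,0,0,0,-1]],
])

```text
t: 14.55
tcp_pos: [457.5, 176.4, 220.5]
orientation: [0.001, -0.497, 0.868, -0.0]
force: [0.3, 0.9, -4.7]
finger_gap: 48.7
grip_force: 62.9
```

Run:
```python
from m import *
p,d=grab('scene');cv2.imwrite('pics/g3.png',cv2.resize(p[50:210,270:450],None,fx=3,fy=3,interpolation=2)[...,::-1])
o=env.get_obs();print(o['tcp_pos'],o['joints'].round(2),o['force'],o['ft_torque'])
```

```text
[457.27990892 175.05934672 220.02673315] [ 0.37 -0.05  0.08  1.7  -0.   -0.67] [ 1.41926226 -1.3026604  -4.11771643] [-0.06454338 -0.01139212 -0.05574869]
```

View pics/g3.png

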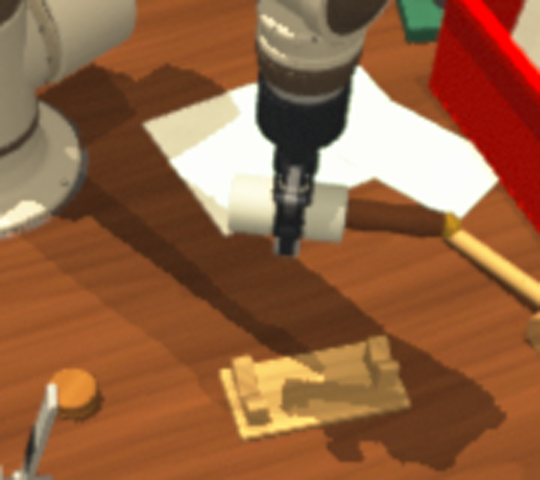

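Maul is held at the head's middle, level. Carrying it over, high, while turning.

>>> send_rows([
  [[0.04,-0.3,0,0,0,-0.975],[0.04,-0.3,0,0,0,-0.975],[0.04,-0.3,0,0,0,-0.975],[0.04,-0.3,0,0,0,-0.975],[0.04,-0.3,0,0,0,-0.975],[0.04,-0.3,0,0,0,-0.975],[0.04,-0.3,0,0,0,-0.975],[0.04,-0.3,0,0,0,-0.975],[0.04,-0.3,0,0,0,-0.975],[0.04,-0.3,0,0,0,-0.975],[0.04,-0.3,0,0,0,-0.975],[0.04,-0.3,0,0,0,-0.975]],
])

```text
t: 16.1
tcp_pos: [485.9, -41.1, 218.3]
orientation: [-0.0, -0.111, 0.994, -0.0]
force: [0.5, 0.1, -3.9]
finger_gap: 48.7
grip_force: 63.0
```

>>> send_rows([
  [[0.04,-0.3,0,0,0,-0.975],[0.04,-0.3,0,0,0,-0.975],[0.04,-0.3,0,0,0,-0.975],[0.04,-0.3,0,0,0,-0.975],[0.04,-0.3,0,0,0,-0.975],[0.04,-0.3,0,0,0,-0.975],[0.04,-0.3,0,0,0,-0.975],[0.04,-0.3,0,0,0,-0.975],[0,0,-0.3,0,0,0],[0,0,-0.5,0,0,0],[0,0,-0.5,0,0,0],[0,0,-0.2,0,0,0]],
])

```text
t: 17.6
tcp_pos: [504.4, -184.0, 126.5]
orientation: [-0.001, 0.159, 0.987, 0.0]
force: [-0.8, 0.2, -3.6]
finger_gap: 48.9
grip_force: 62.9
```

```bash
cat > chk.py <<'E'
from m import *
from scipy.spatial.transform import Rotation as R
def loc(P,c,yaw):
    a=np.radians(yaw);M=np.array([[np.cos(a),np.sin(a)],[-np.sin(a),np.cos(a)]]); return np.c_[(P[:,:2]-c)@M.T,P[:,2]]
F=np.array([496.5,-179.0])
def st():
    o=env.get_obs();q=o['orientation'];M=R.from_quat(q[[1,2,3,0]]).as_matrix();y=M[:,1]
    print('t',o['t'],'tcp',o['tcp_pos'].round(1),'loc',loc(o['tcp_pos'][None],F,-18).round(1)[0],'yaw',np.degrees(np.arctan2(y[1],y[0])).round(2),'z',M[:,2].round(3),'j',o['joints'].round(2),'f',o['force'].round(1),'gap',round(o['finger_gap'],1))
def head(n,zlo,zhi):
    p,d=grab(n);L=loc(cloud(n,d).reshape(-1,3),F,-18)
    hsv=cv2.cvtColor(p,cv2.COLOR_RGB2HSV).reshape(-1,3).astype(int)
    k=(hsv[:,1]<60)&(hsv[:,2]>130)&(L[:,2]>zlo)&(L[:,2]<zhi)&(abs(L[:,1])<40)&(abs(L[:,0])<80)
    q=L[k]; print(n,len(q),'x',np.percentile(q[:,0],[1,5,50,95,99]).round(1),'y',np.percentile(q[:,1],[2,50,98]).round(1),'z',np.percentile(q[:,2],[2,50,98]).round(1))
    for x0 in(-40,-20,20,40):
        r=q[abs(q[:,0]-x0)<10]
        if len(r)>6: f=np.polyfit(r[:,1],r[:,2],2); c=-f[1]/2/f[0]; print('  crest',x0,c.round(1),np.polyval(f,c).round(1),len(r))
    b=L[(hsv[:,0]>15)&(hsv[:,0]<35)&(hsv[:,1]>150)&(hsv[:,2]>100)&(abs(L[:,0]-140)<40)&(abs(L[:,1])<40)&(L[:,2]>20)]
    print('  nut',b.mean(0).round(1) if len(b) else None,len(b))
    return p
E
python3 - <<'E'
from chk import *
st()
for n in('top','scene'):
    p=head(n,135,230)
    cv2.imwrite(f'pics/h_{n}.png',p[...,::-1])
E
```

```text
t 17.6 tcp [ 504.4 -184.   126.5] loc [  9.1  -2.3 126.5] yaw 71.66 z [-0.002  0.001 -1.   ] j [-0.35  0.04 -0.01  1.52 -0.   -0.03] f [-0.8  0.2 -3.6] gap 48.9
top 85 x [-44.  -42.8 -29.7  -7.1  -5.2] y [ 5.2 11.3 20.7] z [202.5 213.6 218.7]
  crest -40 4.3 215.9 41
  crest -20 1.0 217.4 35
  nut None 0
scene 327 x [ 6.2 10.4 38.1 55.4 56.6] y [-22.5  -0.2  20.8] z [177.7 211.1 216.7]
  crest 20 -1.7 217.1 105
  crest 40 -1.3 215.2 114
  nut [147.4  -0.5 195.7] 63
```

The head is 5–6 mm short of the stop, the axis is at z≈191, and the lateral error is 1–2 mm. I'll trim that and lower.

>>> send_rows([
  [[0.008,0.024,-0.3,0,0,0.06],[0,0,-0.5,0,0,0],[0,0,-0.5,0,0,0],[0,0,-0.4,0,0,0],[0,0,-0.3,0,0,0],[0,0,-0.2,0,0,0],[0,0,-0.05,0,0,0],[0,0,0,0,0,0]],
])

```text
t: 18.7
tcp_pos: [505.9, -182.4, -6.2]
orientation: [0.0, 0.156, 0.988, -0.0]
force: [0.6, 0.4, -3.3]
finger_gap: 48.5
grip_force: 62.9
```

>>> send_rows([
  [[0,0,-0.05,0,0,0],[0,0,-0.04,0,0,0],[0,0,0,0,0,0]],
])

```text
t: 19.08
tcp_pos: [505.5, -182.3, -12.2]
orientation: [-0.0, 0.156, 0.988, 0.0]
force: [0.2, -0.3, -5.1]
finger_gap: 49.1
grip_force: 62.9
```

>>> send_rows([
  [[0,0,-0.04,0,0,0],[0,0,-0.03,0,0,0],[0,0,0,0,0,0]],
])

```text
t: 19.45
tcp_pos: [505.4, -182.2, -16.6]
orientation: [-0.0, 0.156, 0.988, 0.0]
force: [-0.4, -0.8, -4.4]
finger_gap: 49.0
grip_force: 62.9
```

Run:
```python
from chk import *
st()
for n in('top','scene'): head(n,55,100)
```

```text
t 19.45 tcp [ 505.4 -182.2  -16.6] loc [  9.5  -0.3 -16.6] yaw 72.0 z [-0.  0. -1.] j [-0.35  0.08 -0.24  1.25 -0.   -0.03] f [-0.4 -0.8 -4.4] gap 49.0
top 57 x [-58.2 -57.3 -35.7 -10.7  -8. ] y [12.1 17.  30.7] z [57.4 66.4 72.8]
  crest -40 5.1 74.1 20
  crest -20 9.1 71.2 17
  nut None 0
scene 222 x [ 9.1 13.7 37.3 55.4 56.4] y [-21.   -0.   20.3] z [57.3 70.1 75.6]
  crest 20 1.4 73.1 78
  crest 40 1.2 73.4 89
  nut [147.6   2.5  54. ] 54
```

>>> send_rows([
  [[0,0,-0.02,0,0,0],[0,0,0,0,0,0]],
])

```text
t: 19.8
tcp_pos: [505.8, -182.4, -17.4]
orientation: [0.0, 0.156, 0.988, -0.0]
force: [0.2, -0.0, -2.7]
finger_gap: 48.5
grip_force: 63.1
```

>>> send_rows([
  [[0,0,-0.02,0,0,0],[0,0,0,0,0,0]],
])

```text
t: 20.05
tcp_pos: [505.9, -182.8, -17.7]
orientation: [0.001, 0.157, 0.988, -0.0]
force: [-3.6, -2.3, 5.8]
finger_gap: 48.9
grip_force: 63.8
```

Contact made. Sliding toward the stop.

>>> send_rows([
  [[-0.032,0.01,0,0,0,0],[-0.032,0.01,0,0,0,0],[0,0,0,0,0,0]],
])

```text
t: 20.42
tcp_pos: [503.0, -181.9, -17.8]
orientation: [0.002, 0.156, 0.988, -0.001]
force: [2.9, -5.2, 1.9]
finger_gap: 48.9
grip_force: 63.4
```

>>> send_rows([
  [[-0.016,0.005,0,0,0,0],[0,0,0,0,0,0]],
])

```text
t: 20.68
tcp_pos: [502.2, -181.7, -17.8]
orientation: [0.002, 0.156, 0.988, -0.001]
force: [2.8, -4.7, 1.5]
finger_gap: 49.1
grip_force: 63.4
```

>>> send_rows([
  [[-0.016,0.005,0,0,0,0],[0,0,0,0,0,0]],
])

```text
t: 20.92
tcp_pos: [501.3, -181.4, -17.8]
orientation: [0.002, 0.157, 0.988, -0.001]
force: [3.3, -4.9, 1.9]
finger_gap: 48.8
grip_force: 63.4
```

>>> send_rows([
  [[-0.016,0.005,0,0,0,0],[0,0,0,0,0,0]],
])

```text
t: 21.18
tcp_pos: [500.3, -181.1, -17.8]
orientation: [0.002, 0.157, 0.988, -0.001]
force: [3.5, -5.7, 1.8]
finger_gap: 48.7
grip_force: 63.4
```

>>> send_rows([
  [[-0.016,0.005,0,0,0,0],[0,0,0,0,0,0]],
])

```text
t: 21.42
tcp_pos: [500.0, -181.0, -17.7]
orientation: [0.002, 0.156, 0.988, -0.001]
force: [7.1, -5.8, -0.0]
finger_gap: 48.9
grip_force: 63.2
```

Run:
```python
from chk import *
st()
for n in('top','scene'): head(n,55,100)
```

```text
t 21.425 tcp [ 500.  -181.   -17.7] loc [  3.9  -0.8 -17.7] yaw 72.0 z [ 0.004 -0.002 -1.   ] j [-0.35  0.06 -0.26  1.24 -0.   -0.03] f [ 7.1 -5.8 -0. ] gap 48.9
top 65 x [-57.7 -57.2 -43.7 -17.3 -13.5] y [11.  16.2 31. ] z [58.2 65.3 71.1]
  crest -40 35.0 57.2 29
  crest -20 10.5 69.5 14
  nut None 0
scene 230 x [ 3.2  5.8 30.5 49.3 50.3] y [-21.3  -0.2  19. ] z [56.8 68.3 74.2]
  crest 20 1.6 71.6 88
  crest 40 0.3 70.5 111
  nut [141.7   2.3  53.1] 53
```

>>> send_rows([
  [[-0.016,0.005,0,0,0,0],[0,0,0,0,0,0]],
])

```text
t: 21.78
tcp_pos: [500.1, -180.9, -17.6]
orientation: [0.003, 0.156, 0.988, -0.001]
force: [11.3, -7.9, -3.2]
finger_gap: 48.7
grip_force: 63.1
```

>>> send_rows([
  [[0,0,0,0,0,0],[0,0,0,0,0,0],[0,0,0,0,0,0]],
], hand=0.85)

```text
t: 22.15
tcp_pos: [496.4, -181.5, -18.6]
orientation: [-0.0, 0.157, 0.988, -0.002]
force: [-3.5, -14.0, 0.5]
finger_gap: 72.3
grip_force: 0.0
```

>>> send_rows([
  [[0,0,0.2,0,0,0],[0,0,0.4,0,0,0],[0,0,0.6,0,0,0],[0,0,0.6,0,0,0],[0,0,0.6,0,0,0],[-0.3,0,0.6,0,0,0],[-0.6,0,0.6,0,0,0],[-0.6,0,0.4,0,0,0],[-0.6,0,0.0,0,0,0]],
])

```text
t: 23.28
tcp_pos: [370.5, -179.3, 223.6]
orientation: [0.002, 0.156, 0.988, -0.0]
force: [-0.7, -1.2, 0.1]
finger_gap: 72.6
grip_force: 0.0
```

Run:
```python
from chk import *
st()
a=head('top',55,100);b=head('scene',55,100)
cr=lambda p,u,v,w,h,s: cv2.resize(p[v:v+h,u:u+w],None,fx=s,fy=s,interpolation=cv2.INTER_CUBIC)
cv2.imwrite('pics/p1.png',np.hstack([cr(a,325,120,110,130,3),cr(b,200,130,130,130,3)])[...,::-1])
```

```text
t 23.275 tcp [ 370.5 -179.3  223.6] loc [-119.7  -39.2  223.6] yaw 72.03 z [ 0.003 -0.001 -1.   ] j [-0.45 -0.23 -0.07  1.73  0.   -0.14] f [-0.7 -1.2  0.1] gap 72.6
top 660 x [-58.  -54.1  -7.1  43.4  48.4] y [-23.2   1.7  23.4] z [56.8 69.  75.9]
  crest -40 -0.7 72.1 126
  crest -20 -0.6 73.4 119
  crest 20 0.3 74.3 113
  crest 40 -0.1 73.2 112
  nut [140.2   1.3  56.2] 29
scene 550 x [-57.1 -52.1   1.5  48.1  49.8] y [-22.9   2.6  23.6] z [55.6 67.7 74.2]
  crest -40 -0.5 71.3 85
  crest -20 0.3 72.0 93
  crest 20 0.7 71.7 99
  crest 40 0.7 70.4 125
  nut [141.3   2.1  52.1] 53
```

View pics/p1.png

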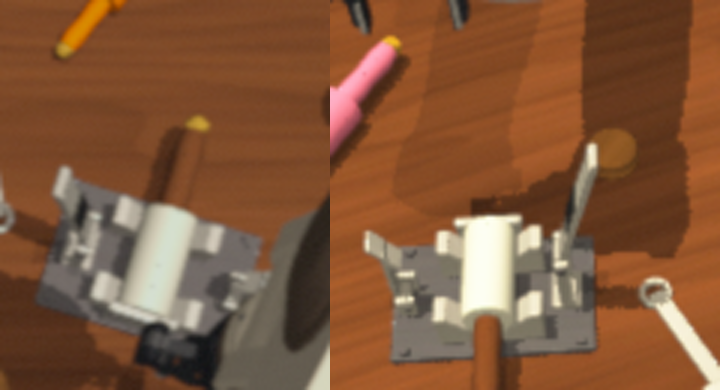

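The head is seated: the ends read about -50 and +50 along the groove, crest centred and the face at the stop. The strap stands at about 1.84 rad. I'll shut the fingers and go round behind it.

>>> send_rows([
  [[0.49,0.425,0,0,0,0],[0.49,0.425,0,0,0,0],[0.49,0.425,0,0,0,0],[0.49,0.425,0,0,0,0],[0.49,0.425,0,0,0,0],[0.49,0.425,0,0,0,0],[0,0,-0.5,0,0,0],[0,0,-0.5,0,0,0],[0,0,0,0,0,0]],
], hand=0)

```text
t: 24.5
tcp_pos: [546.4, -25.9, 159.0]
orientation: [-0.002, 0.156, 0.988, -0.0]
force: [0.2, 0.2, 0.5]
finger_gap: 0.1
grip_force: 0.0
```

Run:
```python
from chk import *
st()
p,d=grab('scene');L=loc(cloud('scene',d).reshape(-1,3),F,-18);k=(abs(L[:,0])<30)&(L[:,1]>60)&(L[:,1]<210)&(L[:,2]>150)&(L[:,2]<300);q=L[k]
for z in range(155,275,10):
    r=q[abs(q[:,2]-z)<5]
    for a in (r[r[:,1]<125],r[r[:,1]>=125]):
        if len(a): print(z,len(a),a.min(0).astype(int),a.max(0).astype(int))
```

```text
t 24.5 tcp [546.4 -25.9 159. ] loc [1.00e-01 1.61e+02 1.59e+02] yaw 72.03 z [-0.004  0.001 -1.   ] j [-0.05  0.07  0.09  1.59  0.    0.27] f [0.2 0.2 0.5] gap 0.1
155 16 [-13  87 150] [ 12  98 159]
165 15 [ -8  88 161] [ 12 102 168]
175 14 [ -9  91 170] [ 11 102 179]
185 14 [-13  95 180] [ 10 106 188]
195 12 [-10  98 190] [ 12 109 199]
195 6 [  3 150 194] [ 10 168 199]
205 13 [-11 102 200] [ 12 110 209]
205 22 [  4 151 200] [ 13 174 209]
215 13 [-12 105 212] [ 12 113 218]
215 26 [  4 148 210] [ 11 174 219]
225 27 [-14 108 220] [ 12 114 229]
225 20 [  1 149 220] [ 11 174 228]
235 39 [ -7 132 230] [ 14 189 239]
245 106 [ -9 125 240] [ 15 197 249]
255 5 [  8 118 252] [ 11 123 258]
255 70 [-10 125 250] [ 17 204 259]
265 17 [ -1 109 260] [ 12 124 269]
265 83 [ -8 126 260] [ 18 209 269]
```

>>> send_rows([
  [[-0.103,-0.317,0.13,0,0,0],[-0.103,-0.317,0,0,0,0],[-0.103,-0.317,0,0,0,0],[-0.103,-0.317,0,0,0,0],[0,0,0,0,0,0]],
])

```text
t: 25.18
tcp_pos: [522.0, -104.5, 169.1]
orientation: [-0.0, 0.158, 0.987, -0.0]
force: [0.4, -0.9, -0.5]
finger_gap: -0.0
grip_force: 0.0
```

>>> send_rows([
  [[-0.103,-0.317,0,0,0,0],[-0.103,-0.317,0,0,0,0],[-0.103,-0.317,-0.15,0,0,0]],
])

```text
t: 25.55
tcp_pos: [504.0, -160.8, 160.4]
orientation: [0.0, 0.156, 0.988, -0.0]
force: [0.1, 0.6, -0.6]
finger_gap: -0.2
grip_force: 0.0
```

```bash
cat > s.py <<'E'
from chk import *
st()
p,d=grab('scene');L=loc(cloud('scene',d).reshape(-1,3),F,-18)
V=cv2.cvtColor(p,cv2.COLOR_RGB2HSV).reshape(-1,3)
k=(abs(L[:,0])<10)&(L[:,1]>-115)&(L[:,1]<125)&(L[:,2]>76)&(L[:,2]<260)&(V[:,1]<90)&(V[:,2]>60)
q=L[k]
for y in range(-110,120,10):
    r=q[abs(q[:,1]-y)<5]
    if len(r): print(y,len(r),'z',np.percentile(r[:,2],[0,50,100]).astype(int))
E
python3 s.py
```

```text
t 25.55 tcp [ 504.  -160.8  160.4] loc [  1.5  19.6 160.4] yaw 72.03 z [ 0.001 -0.    -1.   ] j [-0.31  0.02  0.04  1.59 -0.    0.  ] f [ 0.1  0.6 -0.6] gap -0.2
-100 15 z [112 115 121]
-90 38 z [ 76 103 118]
-80 24 z [83 89 95]
0 20 z [200 211 236]
10 14 z [177 204 221]
20 23 z [167 180 229]
30 38 z [146 162 228]
40 33 z [121 143 157]
50 35 z [108 125 136]
60 27 z [ 90 103 115]
70 28 z [82 89 99]
80 11 z [79 83 84]
```

The strap is at about 1.1 rad and following the finger. I'll continue past 1 rad.

>>> send_rows([
  [[-0.06,-0.19,-0.15,0,0,0],[-0.06,-0.19,-0.15,0,0,0],[-0.06,-0.19,-0.15,0,0,0],[0,0,0,0,0,0]],
])

```text
t: 26.1
tcp_pos: [492.6, -194.4, 132.1]
orientation: [-0.001, 0.157, 0.988, 0.0]
force: [0.3, -0.4, 0.3]
finger_gap: 0.0
grip_force: 0.0
```

```bash
python3 s.py
```

```text
t 26.1 tcp [ 492.6 -194.4  132.1] loc [  1.1 -15.9 132.1] yaw 71.94 z [-0.001  0.    -1.   ] j [-0.38  0.02 -0.01  1.53 -0.   -0.06] f [ 0.3 -0.4  0.3] gap 0.0
-100 24 z [106 114 119]
-90 37 z [ 76  97 108]
-80 26 z [85 91 96]
-70 23 z [ 84  92 259]
-60 24 z [ 86  91 255]
-50 26 z [86 90 95]
-40 20 z [86 90 94]
-30 26 z [83 90 95]
-20 29 z [ 82  89 193]
-10 26 z [ 76  89 200]
0 25 z [80 87 91]
10 21 z [76 85 90]
20 23 z [77 85 89]
30 27 z [77 85 90]
40 26 z [ 80  83 259]
50 23 z [79 83 87]
60 25 z [77 81 88]
70 21 z [78 83 88]
80 12 z [79 82 87]
```

The strap fell to rest on the catch nose. Moving to the press point near its end and going down.

>>> send_rows([
  [[-0.08,-0.23,0,0,0,0],[-0.08,-0.23,-0.2,0,0,0],[0,0,-0.5,0,0,0],[0,0,-0.4,0,0,0],[0,0,0,0,0,0]],
])

```text
t: 26.78
tcp_pos: [482.1, -221.6, 64.9]
orientation: [-0.002, 0.157, 0.988, 0.0]
force: [-0.1, 0.0, 1.2]
finger_gap: -0.1
grip_force: 0.0
```

>>> send_rows([
  [[0,0,-0.06,0,0,0],[0,0,-0.06,0,0,0],[0,0,0,0,0,0]],
])

```text
t: 27.15
tcp_pos: [483.9, -221.6, 60.2]
orientation: [0.0, 0.156, 0.988, -0.0]
force: [-0.3, -0.1, -0.8]
finger_gap: 0.0
grip_force: 0.0
```

>>> send_rows([
  [[0,0,-0.04,0,0,0],[0,0,-0.03,0,0,0],[0,0,0,0,0,0]],
])

```text
t: 27.52
tcp_pos: [483.9, -221.6, 56.1]
orientation: [0.0, 0.156, 0.988, -0.0]
force: [-0.8, 0.0, 3.9]
finger_gap: -0.0
grip_force: 1.5
```

Contact at TCP 56. Pressing in small steps; the seat should be about 8 mm lower.

>>> send_rows([
  [[0,0,-0.03,0,0,0],[0,0,-0.03,0,0,0],[0,0,0,0,0,0]],
])

```text
t: 27.9
tcp_pos: [483.7, -221.6, 51.9]
orientation: [-0.0, 0.156, 0.988, -0.0]
force: [-0.4, -0.1, 1.2]
finger_gap: 0.0
grip_force: 0.4
```

>>> send_rows([
  [[0,0,-0.03,0,0,0],[0,0,-0.02,0,0,0],[0,0,0,0,0,0]],
])

```text
t: 28.28
tcp_pos: [483.5, -221.4, 48.8]
orientation: [-0.0, 0.156, 0.988, 0.0]
force: [-0.4, -0.5, 0.4]
finger_gap: 0.3
grip_force: 0.0
```

```bash
python3 s.py
```

```text
t 28.275 tcp [ 483.5 -221.4   48.8] loc [  0.8 -44.3  48.8] yaw 72.0 z [-0.001  0.    -1.   ] j [-0.43  0.04 -0.16  1.37  0.   -0.12] f [-0.4 -0.5  0.4] gap 0.3
-100 31 z [110 118 180]
-90 51 z [ 77 108 186]
-80 35 z [ 76  87 194]
-70 20 z [77 81 83]
-60 18 z [ 78  81 108]
-50 10 z [ 79  86 112]
-40 11 z [ 78  84 102]
-30 22 z [ 79  82 104]
-20 24 z [76 81 87]
-10 20 z [79 81 85]
0 22 z [ 77  82 185]
10 24 z [ 79  82 178]
20 21 z [ 78  82 175]
30 26 z [77 81 85]
40 18 z [78 81 84]
50 22 z [77 81 84]
60 22 z [76 82 84]
70 21 z [79 84 91]
80 12 z [79 82 87]
```

>>> send_rows([
  [[0,0,-0.03,0,0,0],[0,0,0,0,0,0]],
])

```text
t: 28.58
tcp_pos: [483.8, -221.6, 47.5]
orientation: [0.0, 0.156, 0.988, -0.0]
force: [-0.1, 0.4, 1.7]
finger_gap: 0.3
grip_force: 1.3
```

>>> send_rows([
  [[0,0,-0.02,0,0,0],[0,0,0,0,0,0]],
])

```text
t: 28.82
tcp_pos: [483.9, -221.6, 47.3]
orientation: [0.001, 0.156, 0.988, -0.0]
force: [-3.9, 2.3, 10.3]
finger_gap: 0.2
grip_force: 5.2
```

>>> send_rows([
  [[0,0,-0.02,0,0,0],[0,0,0,0,0,0],[0,0,0,0,0,0]],
])

```text
t: 29.2
tcp_pos: [484.0, -221.6, 47.1]
orientation: [0.001, 0.156, 0.988, -0.0]
force: [-7.0, 3.5, 18.6]
finger_gap: 0.3
grip_force: 9.0
```

>>> send_rows([
  [[0,0,0.1,0,0,0],[0,0,0.4,0,0,0],[0,0,0.6,0,0,0],[0,0,0.6,0,0,0],[0,0,0.6,0,0,0],[-0.6,0,0.6,0,0,0],[-0.7,0,0,0,0,0],[-0.7,0,0,0,0,0],[-0.3,0,0,0,0,0],[0,0,0,0,0,0]],
])

```text
t: 30.45
tcp_pos: [345.5, -221.7, 219.2]
orientation: [0.001, 0.157, 0.988, -0.0]
force: [0.7, -0.4, 0.2]
finger_gap: -0.0
grip_force: 0.0
```

Run:
```python
from chk import *
import s
a=head('top',55,100);b=head('scene',55,100)
cr=lambda p,u,v,w,h,s: cv2.resize(p[v:v+h,u:u+w],None,fx=s,fy=s,interpolation=cv2.INTER_CUBIC)
cv2.imwrite('pics/p2.png',np.hstack([cr(a,325,140,100,100,3),cr(b,200,150,110,100,4)[:300]])[...,::-1] if 0 else np.hstack([cr(a,325,140,100,110,4),cr(b,205,165,100,110,4)])[...,::-1])
```

```text
t 30.45 tcp [ 345.5 -221.7  219.2] loc [-130.4  -87.3  219.2] yaw 71.94 z [ 0.001 -0.001 -1.   ] j [-0.57 -0.23 -0.08  1.72  0.   -0.26] f [ 0.7 -0.4  0.2] gap -0.0
-100 18 z [110 116 120]
-90 36 z [ 77 103 114]
-80 32 z [78 87 98]
-70 22 z [76 81 84]
-60 24 z [79 81 84]
-50 21 z [79 82 84]
-40 23 z [78 81 84]
-30 17 z [77 80 85]
-20 26 z [76 82 84]
-10 20 z [76 80 86]
0 23 z [79 81 85]
10 23 z [78 81 84]
20 21 z [78 82 87]
30 27 z [78 81 86]
40 21 z [76 81 85]
50 25 z [77 82 85]
60 23 z [79 81 88]
70 22 z [80 84 87]
80 12 z [80 83 86]
top 777 x [-57.6 -54.2  -6.8  43.1  48.4] y [-35.    0.8  35.5] z [56.2 71.6 86.3]
  crest -40 0.1 71.8 125
  crest -20 13.8 71.6 152
  crest 20 6.7 70.5 105
  crest 40 -0.4 73.7 112
  nut [140.3   1.3  55.9] 29
scene 637 x [-56.6 -50.4   5.2  47.2  50. ] y [-35.8   1.8  36.8] z [56.9 71.4 84.6]
  crest -40 0.1 71.8 91
  crest -20 -0.5 71.5 65
  crest 20 0.5 70.1 134
  crest 40 0.9 70.9 118
  nut [141.7   2.3  53. ] 53
```

View pics/p2.png

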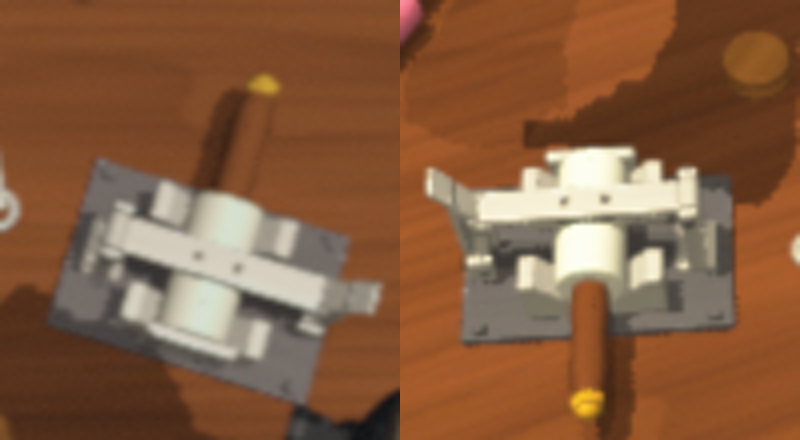

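The strap is level at 81–82 mm, the catch lever is back at its starting lean over the strap's end, the head's face is at the stop, and the gripper is clear. Handing in.

```bash
python3 -c "
from bench import env
print(env.finish_job())"
```

```text
the job is handed in; nothing more can be done
None
```

The maul is seated in both V-blocks with its face against the end stop, the strap is closed under the catch, and the job is handed in at about 30 s; my last camera check agreed with all of this, but no verdict came back.

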